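# Put the knob back on the portable gas stove and hold it pressed in for lighting

## Task

The portable gas stove is going back into use after cleaning and its black knob, washed, stands on the drying mat. First, while no gas can flow yet, try the igniter: squeeze the red sprung trigger all the way towards the grip rail, then let it spring right back. Then pick up the knob, turn it so that the flat in its bore matches the flat of the valve stem, push it fully onto the stem and press on until the sprung stem is down at its stop; finish while still gripping the knob and keeping it pressed fully in, so that I can light the burner, and leave everything else on the worktop where it is.

Things in the scene. Friction and masses are not known exactly. Their poses are not given: they have to be found in the camera images.
- stove: Portable one-burner gas stove, fixed: steel box 280 (x) x 270 (y) mm, flat black deck at z = 66 mm. Origin on the worktop under its centre; front is its -x, towards the robot. Raised grip rail on the left half of the front edge, valve stem on the deck at x = -90, y = -80. Burner and four-armed black pan support (radius 100, top at z = 100 mm) centred at x = +45, y = 0.
- squeeze_point (a point): Where to squeeze, z = 114 mm, axes as the stove's. The rail (18 mm rubber-sleeved bar along y, on posts at y = -48 and +78 from here, axis 5 mm to -x) has its outer face 14 mm to -x, fixed; the trigger's back face is 28 mm to +x released, 14 mm squeezed. Close the fingers along x from above: 42 mm over both released, 28 mm squeezed. Free below and beside for 30 mm.
- trigger (a joint): Red igniter trigger: blade 8 mm thick, 18 mm high, 98 mm long, level with the rail and behind it (+x), hinged on an upright pin at its left end 70 mm to +y of squeeze_point in a black housing (which begins 62 mm from squeeze_point). 0 rad released, 0.20 fully squeezed, at its stop. A spring returns it: at squeeze_point 3 N to start, 7.5 N for full travel.
- knob: Loose black cooker knob, 50 g, 44 mm tall, upright on the mat. Round body 45 mm across its foot, up to z = 19, then a bar grip 13 mm wide (y) and 38 long (x), z = 19 to 44. Origin: centre of underside, z up; +x: side of the white pointer line. Underneath a centred D-shaped bore 14 mm across, 16 deep, its flat on the +x side, 4 mm off centre. Grip across the bar from above; yaw -0.7 to 0.7.
- stem_top (a point): Centre of the valve stem's top, z = 93 mm unpressed: upright brass D-shaft, diameter 12, flat 3 mm off its axis, chamfered tip. x points out of the flat, z up; a white tick on the black collar at its foot marks the flat's side. Angle within 0.6 rad of the stove's x; stiff to turn (0.15 N m). Knob fits (1 mm clearance) with its x along this x; fully on, its origin is 16 mm below.
- valve_stem (a joint): How far the sprung stem is pushed down, m: 0 up, 0.006 at its lower stop. 3 N starts it, 9 N brings it to the stop. At the stop the fitted knob still clears the deck by 5 mm, so the stem takes the whole push. stem_top moves down with it.
- drying_mat: Blue-grey ribbed drying mat 170 (x) x 130 (y) mm, 6 mm thick, fixed; origin: centre of underside. Lies left or right of the stove. The knob stands on its near half; a teaspoon lies across its far end.
- teaspoon: Steel teaspoon 132 mm long, 11 mm high, across the far end of the mat; leave alone. Origin under its centre.
- egg_box: Grey closed egg box 156 x 106 x 72 mm, on the other side of the stove from the mat; leave alone. Origin: centre of underside.
- pepper_mill: Dark wooden pepper mill, 58 mm wide, 170 mm tall, left at the back; leave alone. Origin: centre of underside.
- salt_shaker: Glass salt shaker with grey top, 44 mm wide, 90 mm tall, left at the back; leave alone. Origin: centre of underside.
- tomato_tin: Red tin with a bare metal lid, 75 mm wide, 58 mm tall, far right; leave alone. Origin: centre of underside.
- lemon: Yellow lemon 78 x 55 x 56 mm, right at the back; leave alone. Origin at its underside.
- jam_jar: Jam jar 69 mm wide, 99 mm tall, right at the back; leave alone. Origin: centre of underside.

How it is judged:
On the way, in this order (a step that is already met when the one before it is completed fails the run):
1. the igniter trigger is squeezed (nearly) all the way to the rail, with the knob still untaken (value of joint trigger above 0.165 rad and distance of knob from where it was at the start of the episode below 0.03 m), for 0.1 s.
2. the trigger has been let go and has sprung right back (value of joint trigger below 0.03 rad and contact force between the fingers and stove below 0.3 N), for 0.1 s.
3. the knob is picked up off the mat in the fingers (height (world z) of knob above 0.03 m and contact force between the fingers and knob above 1 N), for 0.1 s.
4. the knob is fully on the stem, flat to flat (z of knob in the frame of stem_top below -0.0135 m and horizontal distance between knob and stem_top below 0.003 m and angle between the x axis of knob and the x axis of stem_top, either way round below 0.35 rad and angle between knob's own z axis and vertical below 0.12 rad), for 0.1 s.
At the end, for the whole second after the job is handed in: Knob on the stem (origin 13.5 mm or more below the stem top, 3 mm of its axis, flats within 0.35 rad, upright), stem pressed 4.5 mm or more of 6, knob bearing on it with over 4 N, fingers gripping the knob with over 2 N, trigger released; all through the last second (all of step 4 and value of joint valve_stem above 0.0045 m and contact force between knob and stove above 4 N and contact force between the fingers and knob above 2 N and value of joint trigger below 0.03 rad and linear speed of knob below 0.02 m/s); the arm keeps its last pose, push and grip.
It fails at once if another thing on the worktop is moved by more than 30 mm (distance of any of egg_box, pepper_mill, salt_shaker, tomato_tin, lemon, jam_jar, teaspoon from where it was at the start of the episode above 0.03 m).
It fails at once if an upright bystander is knocked over (angle between any of pepper_mill, salt_shaker, tomato_tin, jam_jar's own z axis and vertical above 0.5 rad).
It also fails if it takes over 51 s, if anything falls off the work surface, if the arm or the gripper's body presses on something with over 40 N, if the wrist force passes 120 N, or if a joint passes its speed limit or range.

## Robot

A 7-joint arm with a two-finger parallel gripper is mounted at the origin on a cart in front of the work surface, level with it; the furniture and walls round the work are solid. World frame = base frame: x ahead of the robot, y to its left, z up, the work surface at z = 0. Lengths are in m, angles in rad, forces in N, time in s.
With the tool pointing down it reaches from about 0.425 to 0.875 m from the base axis. Payload 8.4 kg.
Tool frame: the origin (TCP) lies at the very end of the fingers, on their centre line; the grasp point (between the pads) lies 19 mm behind it; z points along the fingers, y is the line along which they close (so a half turn about z gives the same grasp; the last joint's range is limited). The gripper opens to 85 mm and grips with 20 to 120 N. Pads are 22 mm wide; open, the fingers measure 114 mm over their backs; the gripper's body (76 mm by 85 mm) begins 54 mm behind the grasp point. The pads swing forward as they close: fully open they stand 13 mm farther back than shut.
Start: joints at [-1.328, 0.333, 0.04, 1.465, -0.013, 1.343, -0.059], TCP at [0.218, 0.612, 0.206] pointing down, gripper open.
Joint ranges: [-2.58, 2.58], [-0.38, 2.09], [-1.3, 1.39], [0.25, 2.4], [-1.5, 4.64], [0.08, 2.09], [-2.65, 2.65]. Speed limits (rad/s): [2.22, 2.22, 2.79, 2.79, 3.14, 3.14, 3.14].

## Interface

Orientations are given as a unit quaternion [w, x, y, z].
In Python, from cell import * gives the robot as it stands.
- The arm moves only by the tool carry_out, never from a script. Its argument "rows" is a list that holds one entry, the list of rows, each a list of 7 numbers: the turn, a rotation vector about the tool's x, y, z in degrees, then the shift along the tool's x, y, z in cm, then the closure, from 0 (fully open) to 1 (shut). In form: [[[rx, ry, rz, dx, dy, dz, claw], ...]]. A call has exactly 10 rows; each row shifts and turns the commanded pose from where the row before left it, along the tool's axes as they then stand; what a row does not reach is not made up. A row lasts 1/8 s, in which the tool goes at most 62.5 mm and 10.7 degrees, less where a joint would pass 70% of its speed; a pose out of reach is approached as far as the arm can. A call is refused whole if a number of a shift passes 6.25 or a number of a turn 10.7, either way. A call with a gripper value outside its range is refused whole. The fingers move at their own pace and stop on an object; "force" is the grip in N (left out, the last holds). Time passes only in rows, so rows that do not move let the fingers close, or fill a call up. It gives the time, the measured TCP pose, the force, the opening and the grip force at its end, in the units of the state.
- read_state(): the state, without advancing time (a new reading comes with each control period).
- grab_frame(name): name is "side" or "top"; returns a dict with "color" (480x640x3 uint8, blue, green, red), "depth" (480x640 float32, m along the optical axis (not along the pixel's ray), 0 where there is no reading), "fx", "fy", "cx", "cy" (pixels), "extrinsics" (4x4, takes a point from world to camera coordinates). Camera axes: x right, y up, looking along -z (the intrinsics and any distortion apply to the point x, -y, -z); pixel columns grow to the right and rows downward; lengths in m; the calibration is good to about 2 mm. A picture is of the moment at which its call begins.
- close_job(): hands the job in; it is judged then, once.
The state is a dict: "time_s": time; "qpos": joint angles; "joint_velocities": joint speeds; "effort": joint torques, N m; "tcp_pos": TCP position; "eef_rot": TCP orientation; "contact_force": force on the tool from outside, world axes, zero at the start; "torque": the same for the moment, N m; "gripper_width": finger opening in m; "grip_force": force on a finger pad.
Only numpy, scipy, OpenCV 4.12 (cv2) and the standard library are available. Lean on these libraries where they do the work, as an engineer would, in place of code of your own. Each camera call takes 0.05 s, during which the arm holds its last target. There are 200 camera calls.

## Working session

There is one attempt and no reset: what is moved stays moved. The work goes in short steps, Python scripts to look and compute and a tool call to move; the robot and the scene stay as the last step left them, time stands still between calls to the robot, and variables do not carry over. Pictures are saved under pics/ and viewed, at most 10 in all, crops included, and the job is handed in when it is done.

Besides the shell and the picture viewer there is one more tool, called after ">>>" in YAML: its name, and indented under it one key for each argument. carry_out: Moves the arm, as the interface text tells. Its arguments: {"type":"object","properties":{"rows":{"type":"array","items":{"type":"array","items":{"type":"array","items":{"type":"number"}}}},"force":{"type":"number"}},"required":["rows"]}

```bash
mkdir -p pics; ls; cat > h.py <<'E'
from cell import *
import numpy as np, cv2
def pt(f,u,v,z=None):
    T=np.linalg.inv(f["extrinsics"]);d=np.array([(u-f["cx"])/f["fx"],-(v-f["cy"])/f["fy"],-1.])
    o=T[:3,3];r=T[:3,:3]@d
    if z is None:
        k=f["depth"][int(v),int(u)]
    else: k=(z-o[2])/r[2]
    return o+k*r
E
python3 - <<'E'
from h import *
import pickle
for n in("top","side"):
    f=grab_frame(n);pickle.dump(f,open(n+".pkl","wb"));cv2.imwrite(f"pics/{n}0.png",f["color"]);print(n,[k for k in f],f["extrinsics"])
print(read_state())
E
```

```text
pics
top ['color', 'depth', 'fx', 'fy', 'cx', 'cy', 'extrinsics'] [[ 0.00507569 -0.99995035 -0.00857484 -0.04266341]
 [ 0.9966048   0.00435366  0.0822187  -0.58757493]
 [-0.08217729 -0.00896304  0.99657742 -1.48631352]
 [ 0.          0.          0.          1.        ]]
side ['color', 'depth', 'fx', 'fy', 'cx', 'cy', 'extrinsics'] [[-0.83152639 -0.55537218  0.01120707  0.44607874]
 [ 0.45466668 -0.66887809  0.5881159  -0.3569883 ]
 [-0.31912704  0.49412937  0.80869901 -1.24922599]
 [ 0.          0.          0.          1.        ]]
{'time_s': 0.1, 'qpos': array([-1.32816479,  0.33382515,  0.03988842,  1.46615304, -0.01338689,
        1.34328404, -0.05850948]), 'joint_velocities': array([ 3.36446010e-04, -6.13194816e-04, -8.10850602e-05, -1.64592280e-03,
       -7.23434466e-04, -2.15665156e-04, -2.52810369e-04]), 'effort': array([ 4.73923501e-03, -6.60007596e+01,  1.37014747e+00, -4.06472290e+01,
        1.68113789e-02,  9.01868683e-03, -2.64123230e-05]), 'tcp_pos': array([0.21778343, 0.61197611, 0.20523477]), 'eef_rot': array([-6.42780180e-05,  1.70102551e-01,  9.85426116e-01, -6.98911381e-04]), 'contact_force': array([-0.08174388, -0.31170477,  0.61955901]), 'torque': array([-0.01430412, -0.03553096,  0.01499924]), 'grip_force': 0.0, 'gripper_width': 0.08542970186568785}
```

View pics/top0.png

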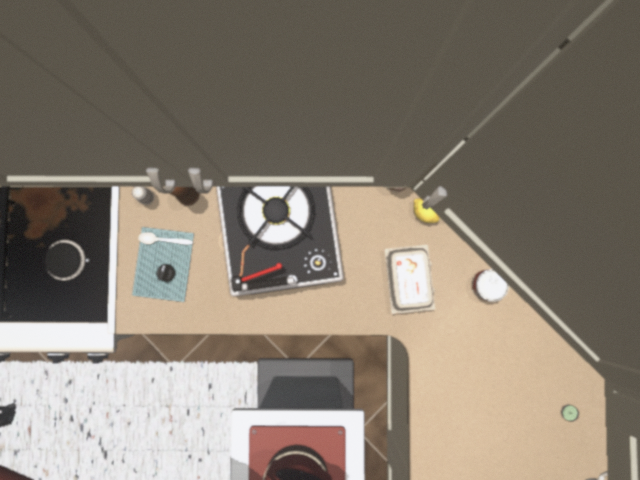

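View pics/side0.png

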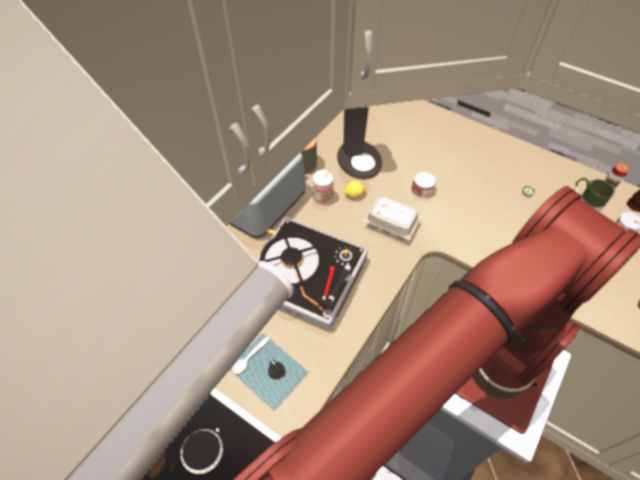

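The top view shows the mat at left (165,265) with the knob at about (166,272). The stove is centred at about (280,235), with the red trigger at (262,272) and the stem at about (318,262). I'll enlarge these areas next.

```bash
python3 - <<'E'
from h import *
import pickle
f=pickle.load(open("top.pkl","rb"));c=f["color"]
a=cv2.resize(c[225:305,225:350],None,fx=6,fy=6,interpolation=cv2.INTER_CUBIC)
b=cv2.resize(c[250:295,140:200],None,fx=8,fy=8,interpolation=cv2.INTER_CUBIC)
cv2.imwrite("pics/a.png",a);
g=pickle.load(open("side.pkl","rb"))
b2=cv2.resize(g["color"][345:400,240:300],None,fx=8,fy=8,interpolation=cv2.INTER_CUBIC)
cv2.imwrite("pics/b.png",np.hstack([cv2.resize(b,(400,300)),cv2.resize(b2,(330,300))]))
print(f["fx"],f["fy"],f["cx"],f["cy"],f["depth"].shape)
for n,u,v in [("stem",318,262),("trig r",278,267),("trig l",248,277),("knob",166,272),("deck",290,255),("mat",150,285),("bl",231,292),("br",341,281)]: print(n,pt(f,u,v).round(3))
E
```

```text
622.1395736673876 622.1395736673876 314.7969192082175 228.3498236855084 (480, 640)
stem [ 0.504 -0.048  0.091]
trig r [0.492 0.042 0.121]
trig l [0.469 0.108 0.131]
knob [0.48  0.316 0.038]
deck [0.521 0.018 0.066]
mat [0.449 0.362 0.006]
bl [0.434 0.156 0.062]
br [ 0.461 -0.104  0.005]
```

View pics/a.png

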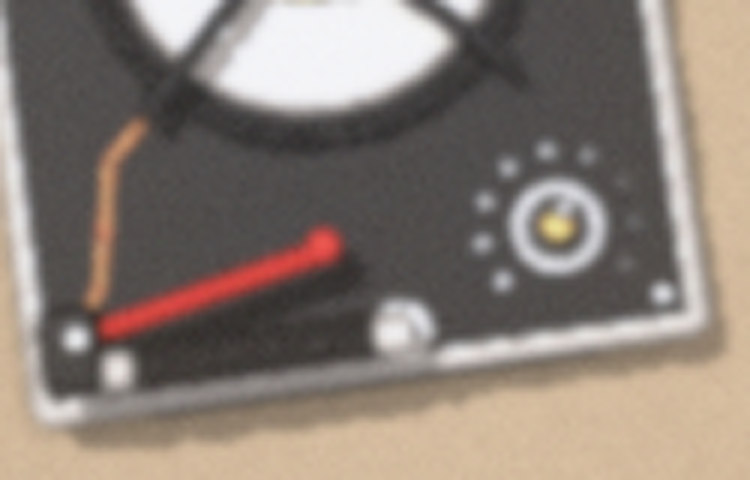

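View pics/b.png

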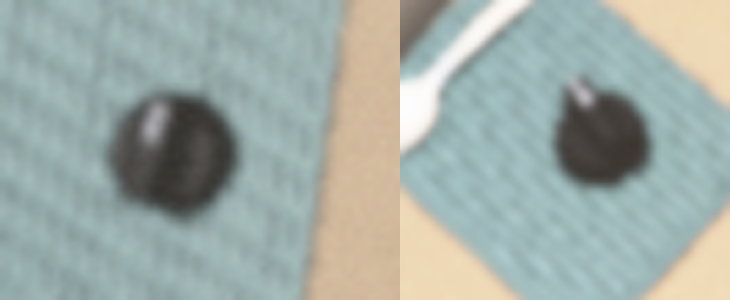

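The crops put the stem at about (318,263), with its tick up and slightly right at about (319.5,259). The trigger tip is at about (279,265.5) and its hinge at about (238,281). The knob's pointer aims up and slightly right. Next I'll refine these with the depth cloud.

```bash
python3 - <<'E'
from h import *
import pickle
def cloud(f):
    v,u=np.mgrid[0:480,0:640];k=f["depth"]
    P=np.stack([(u-f["cx"])/f["fx"]*k,-(v-f["cy"])/f["fy"]*k,-k],-1)
    T=np.linalg.inv(f["extrinsics"]);return P@T[:3,:3].T+T[:3,3]
for n in("top","side"):
    f=pickle.load(open(n+".pkl","rb"));C=cloud(f);c=f["color"].astype(int);ok=f["depth"]>0
    X,Y,Z=C[...,0],C[...,1],C[...,2]
    b,g,r=c[...,0],c[...,1],c[...,2]
    print(n)
    def fit(m,l):
        p=C[m];mu=p.mean(0);q=(p-mu)[:,:2];w,V=np.linalg.eigh(np.cov(q.T));d=V[:,1]
        t=q@d;s=q@V[:,0];print(l,m.sum(),mu.round(4),"axis",(np.arctan(d[1]/d[0])).round(3),"ext",np.ptp(t).round(3),np.ptp(s).round(3), "z",Z[m].min().round(3),Z[m].max().round(3))
    kn=ok&(abs(X-.48)<.045)&(abs(Y-.315)<.045)
    fit(kn&(Z>.040)&(Z<.06),"bar");fit(kn&(Z>.017)&(Z<.06),"knob")
    st=ok&(X>.42)&(X<.72)&(Y>-.15)&(Y<.19)
    fit(st&(r>130)&(g<80)&(b<80),"trigger")
    rail=st&(Z>.110)&(Z<.14)&(X<.53)&~((r>110)&(g<90)); fit(rail,"rail")
    fit(st&(abs(X-.5)<.03)&(abs(Y+.048)<.03)&(Z>.078),"stem")
    if n=="top":
        m=(st&(Z>.058)&(Z<.074)).astype(np.uint8)
        p=C[m>0][:,:2].astype(np.float32);R=cv2.minAreaRect(p*1000);print("deck",R)
        for y in np.arange(-.08,.15,.03):
            q=p[abs(p[:,1]-y)<.006];print(y.round(2),q[:,0].min().round(4),end=' ')
        print()
        for x in np.arange(.48,.62,.02):
            q=p[abs(p[:,0]-x)<.006];print(x.round(2),q[:,1].min().round(4),q[:,1].max().round(4),end=' ; ')
    # patches
    ctr=[318,263] if n=="top" else [345,256]
    if n=="top":
        print("\nZ stem mm\n",(Z[256:271,308:329]*1000).round().astype(int))
        print("gray\n",c[256:271,308:329].mean(-1).astype(int)); print("sat r-b\n",(r-b)[256:271,308:329])
E
```

```text
top
bar 101 [0.4788 0.3232 0.05  ] axis -0.273 ext 0.038 0.015 z 0.041 0.06
knob 227 [0.4783 0.3206 0.0368] axis -0.321 ext 0.038 0.039 z 0.017 0.06
trigger 178 [0.4801 0.0792 0.1166] axis -1.212 ext 0.096 0.015 z 0.061 0.132
rail 566 [0.4547 0.0856 0.1236] axis -1.501 ext 0.141 0.034 z 0.111 0.137
stem 17 [ 0.5029 -0.0459  0.0927] axis 1.148 ext 0.011 0.007 z 0.088 0.096
deck ((571.501708984375, 44.5294189453125), (259.9709167480469, 269.66253662109375), 8.385930061340332)
-0.08 0.4583 -0.05 0.4558 -0.02 0.451 0.01 0.4462 0.04 0.4413 0.07 0.4388 0.1 0.4316 0.13 0.4291 
0.48 -0.1048 0.1663 ; 0.5 -0.1024 0.169 ; 0.52 -0.0976 0.1714 ; 0.54 -0.0953 0.1743 ; 0.56 -0.0929 0.1775 ; 0.58 -0.0905 0.182 ; 0.6 -0.0857 0.1852 ; 0.62 -0.0832 0.1881 ; 
Z stem mm
 [[  70   66   68   62   65   70   71   67   63   68   70   71   66   66
    65   60   67   66   69   67   67]
 [  67   62   65   64   67   67   68   69   67   72   69   69   64   70
    61   69   69   68   68   63   65]
 [  69   72   66   56   65   67   59 1529   65   71   68   69   63   67
    73   65   63   70   65   63   72]
 [  67   
[... 3327 characters left out ...]
  2  1 -1 -3 -5 -1  1  9 11 11  8  2 -1 -4 -5 -3 -1  6  6  5]
 [ 5  3  1 -2 -4 -5 -3  0  0  1  1  1 -2 -3 -2 -3  0  3  5  8  8]
 [ 2  4  3  2  0 -2 -2 -4 -1 -3 -3 -2 -3 -5 -2  0  3  6  7  5  6]
 [ 1  4  3  3  4  0 -3 -3 -3 -7 -3 -5 -3 -1  1  3  7  6  7  4  6]
 [-2 -2  0  3  4  3  2  0 -2 -2 -1 -2  1  2  3  8  7  8  6  5  7]]
side
bar 79 [0.4774 0.3268 0.0479] axis -0.274 ext 0.039 0.013 z 0.042 0.055
knob 209 [0.4763 0.3283 0.0333] axis -0.152 ext 0.04 0.041 z 0.017 0.055
trigger 128 [0.4821 0.0732 0.1126] axis -1.156 ext 0.131 0.019 z 0.06 0.127
rail 382 [0.452  0.0952 0.1211] axis -1.504 ext 0.142 0.034 z 0.11 0.134
stem 18 [ 0.5011 -0.0425  0.0877] axis 1.081 ext 0.012 0.008 z 0.079 0.093
```

The measurements agree with each other and with the sizes given:

| Item | Position (m) | Yaw (rad) |
|---|---|---|
| Stove | – | about 0.148 |
| Squeeze point | (0.462, 0.059) | – |
| Stem | (0.503, -0.046) | about -0.42 |
| Knob | (0.478, 0.324) | about -0.28 |

I'm starting the approach to the squeeze point.

>>> carry_out:
  rows:
    - [[0,0,0,-3.1,-3.3,0,0],[0,0,0,-3.1,-3.3,0,0],[0,0,0,-3.1,-3.3,0,0],[0,0,0,-3.1,-3.3,0,0],[0,0,0,-3.1,-3.3,0,0],[0,0,0,-3.1,-3.3,0,0],[0,0,0,-3.1,-3.3,0,0],[0,0,0,-3.1,-3.3,0,0],[0,0,0,-3.1,-3.3,0,0],[0,0,0,-3.1,-3.3,0,0]]
  force: 40

```text
time_s: 1.35
tcp_pos: [0.3996, 0.196, 0.2059]
eef_rot: [-0.0, 0.17, 0.985, -0.0]
contact_force: [0.5, 0.1, 0.9]
gripper_width: 0.0853
grip_force: 0.0
```

>>> carry_out:
  rows:
    - [[0,0,0,-3,-3.1,0,0],[0,0,0,-3,-3.1,0,0],[0,0,0,-3,-3.1,0,0],[0,0,10.3,0,0,0,0],[0,0,10.3,0,0,0,0],[0,0,10.3,0,0,0,0],[0,0,10.3,0,0,0,0],[0,0,10.3,0,0,0,0],[0,0,10.3,0,0,0,0],[0,0,0,0,0,0,0]]

```text
time_s: 2.6
tcp_pos: [0.4527, 0.0796, 0.2058]
eef_rot: [-0.0, 0.652, 0.759, -0.0]
contact_force: [-0.7, 0.4, 0.1]
gripper_width: 0.0853
grip_force: 0.0
```

```bash
cat >> h.py <<'E'
def to_tool(target,s=None):
    from scipy.spatial.transform import Rotation as R
    s=s or read_state();q=s["eef_rot"];r=R.from_quat([q[1],q[2],q[3],q[0]])
    M=r.as_matrix();d=np.array(target)-s["tcp_pos"]
    print("t",s["time_s"],"tcp",s["tcp_pos"].round(4),"yaw_y",np.arctan2(M[1,1],M[0,1]).round(3),"z",M[:,2].round(3),"delta tool cm",(M.T@d*100).round(2),"F",s["contact_force"].round(1),"T",s["torque"].round(2),"w",round(s["gripper_width"],4),"g",round(s["grip_force"],1))
E
python3 - <<'E'
from h import *
to_tool([.462,.059,.096])
E
```

```text
t 2.6 tcp [0.4527 0.0796 0.2058] yaw_y 0.151 z [-0. -0. -1.] delta tool cm [-2.18  0.61 10.98] F [-0.7  0.4  0.1] T [-0.01 -0.01 -0.04] w 0.0853 g 0.0
```

>>> carry_out:
  rows:
    - [[0,0,0,-1.1,0.3,1,0],[0,0,0,-1.1,0.3,1,0],[0,0,0,0,0,2,0],[0,0,0,0,0,2,0],[0,0,0,0,0,2,0],[0,0,0,0,0,2,0],[0,0,0,0,0,1,0],[0,0,0,0,0,0,0.3],[0,0,0,0,0,0,0.3],[0,0,0,0,0,0,0.3]]

```text
time_s: 3.85
tcp_pos: [0.4627, 0.059, 0.0967]
eef_rot: [0.0, 0.652, 0.758, 0.001]
contact_force: [0.4, -1.0, -0.3]
gripper_width: 0.0597
grip_force: 0.0
```

```bash
python3 - <<'E'
from h import *
to_tool([.462,.059,.096])
f=grab_frame("top");g=grab_frame("side")
a=cv2.resize(f["color"][235:300,220:340],None,fx=6,fy=6,interpolation=cv2.INTER_CUBIC)[:, :390*2]
b=cv2.resize(g["color"][215:335,250:390],None,fx=4,fy=4,interpolation=cv2.INTER_CUBIC)
a=cv2.resize(a,(400,217));b=cv2.resize(b,(400,343))
cv2.imwrite("pics/c.png",np.vstack([a,b]))
E
```

```text
t 3.85 tcp [0.4627 0.059  0.0967] yaw_y 0.151 z [ 0.001  0.    -1.   ] delta tool cm [ 0.01 -0.07  0.07] F [ 0.4 -1.  -0.3] T [ 0.06  0.02 -0.  ] w 0.0597 g 0.0
```

View pics/c.png

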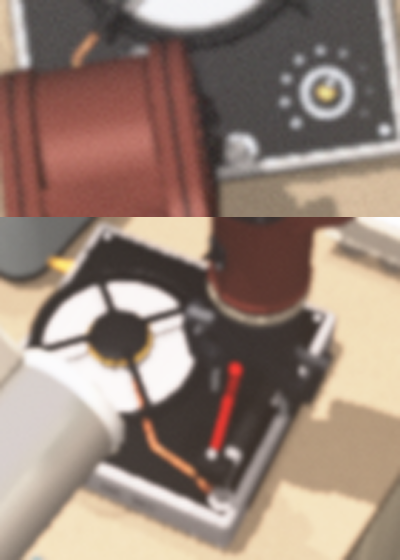

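The top view shows the wrist over the trigger. In the side view the trigger is visible and the dark fingers are hard to see against the deck. Nothing is touching, so I'm closing now.

>>> carry_out:
  rows:
    - [[0,0,0,0,0,0,0.5],[0,0,0,0,0,0,0.6],[0,0,0,0,0,0,0.7],[0,0,0,0,0,0,0.8],[0,0,0,0,0,0,0.8],[0,0,0,0,0,0,0.8],[0,0,0,0,0,0,0.8],[0,0,0,0,0,0,0.8],[0,0,0,0,0,0,0.8],[0,0,0,0,0,0,0.8]]

```text
time_s: 5.2
tcp_pos: [0.4641, 0.0591, 0.0977]
eef_rot: [0.001, 0.652, 0.758, 0.002]
contact_force: [0.7, -0.5, 13.3]
gripper_width: 0.0174
grip_force: 6.8
```

```bash
python3 - <<'E'
from h import *
to_tool([.462,.059,.096])
g=grab_frame("side")
b=cv2.resize(g["color"][270:335,285:370],None,fx=8,fy=8,interpolation=cv2.INTER_CUBIC)
cv2.imwrite("pics/d.png",b)
T=g["extrinsics"]
def pr(p):
    c=T[:3,:3]@np.array(p)+T[:3,3];return np.array([g["cx"]+g["fx"]*c[0]/-c[2],g["cy"]-g["fy"]*c[1]/-c[2]])
R=lambda a,b:np.array([.462,.059])+np.array([[.989,-.1475],[.1475,.989]])@[a,b]
for n,p in [("SP",[0,0]),("trig tip rel",[.0296,-.028]),("trig tip sq",[.010,-.028]),("hinge",[.010,.07]),("rail r",[-.005,-.048]),("rail l",[-.005,.078])]:
    print(n,(pr([*R(*p),.118])).round(1),((pr([*R(*p),.118])-[285,270])*8).round())
print("tcp",(pr(read_state()["tcp_pos"])-[285,270])*8)
c=g["color"].astype(int);m=(c[...,2]>130)&(c[...,1]<80)&(c[...,0]<80);m[:265]=0;m[340:]=0;m[:,:290]=0;m[:,370:]=0
v,u=np.nonzero(m);print(cv2.fitLine(np.c_[u,v].astype(np.float32),cv2.DIST_L2,0,.01,.01).ravel(),u.min(),u.max(),v.min(),v.max())
E
```

```text
t 5.2 tcp [0.4641 0.0591 0.0977] yaw_y 0.15 z [ 0.004  0.001 -1.   ] delta tool cm [ 0.02 -0.21  0.17] F [ 0.7 -0.5 13.3] T [-0.28 -0.14 -0.04] w 0.0174 g 6.8
SP [338.1 278.7] [425.  70.]
trig tip rel [332.5 266.7] [380. -27.]
trig tip sq [339.  269.3] [432.  -5.]
hinge [323.5 298.2] [308. 225.]
rail r [347.1 265.7] [497. -34.]
rail l [327.4 302.9] [339. 263.]
tcp [417.89093196  97.63805625]
[  0.32854736  -0.9444875  328.06946    287.1389    ] 324 332 278 296
```

View pics/d.png

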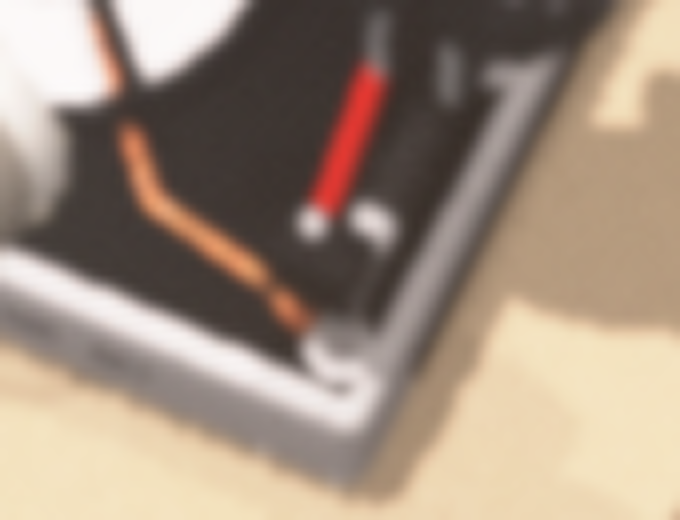

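```bash
python3 - <<'E'
from h import *
import pickle
g0=pickle.load(open("side.pkl","rb"));g1=grab_frame("side")
for g in(g0,g1):
    c=g["color"].astype(int);m=(c[...,2]>130)&(c[...,1]<80)&(c[...,0]<80);m[:277]=0;m[340:]=0;m[:,:290]=0;m[:,370:]=0
    v,u=np.nonzero(m);print(cv2.fitLine(np.c_[u,v].astype(np.float32),cv2.DIST_L2,0,.01,.01).ravel(),u.min(),u.max(),v.min(),v.max())
C=np.hstack([cv2.resize(g["color"][255:310,310:365],None,fx=7,fy=7,interpolation=cv2.INTER_CUBIC) for g in(g0,g1)])
C=cv2.convertScaleAbs(C,alpha=1.8,beta=0);cv2.imwrite("pics/e.png",C)
E
```

```text
[ 2.5794038e-01 -9.6616083e-01  3.2739743e+02  2.8589743e+02] 324 331 277 296
[  0.32834786  -0.9445569  328.0959     287.1507    ] 324 332 278 296
```

View pics/e.png

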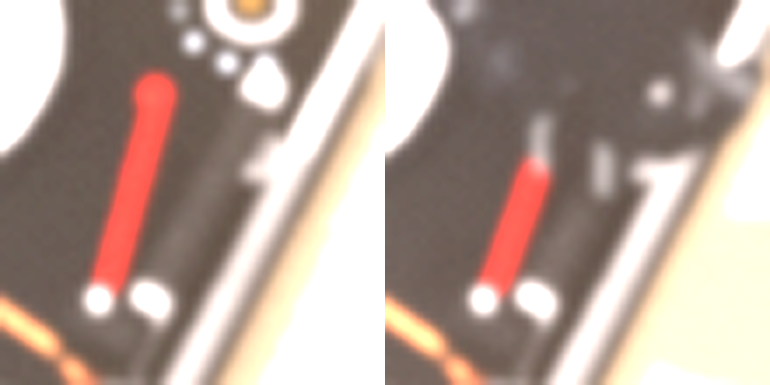

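The trigger has moved only partly and the fingers straddle it. The 0.8 closure target limits the force, so I'll command a full closure.

>>> carry_out:
  rows:
    - [[0,0,0,0,0,0,0.9],[0,0,0,0,0,0,1],[0,0,0,0,0,0,1],[0,0,0,0,0,0,1],[0,0,0,0,0,0,1],[0,0,0,0,0,0,1],[0,0,0,0,0,0,1],[0,0,0,0,0,0,1],[0,0,0,0,0,0,1],[0,0,0,0,0,0,1]]

```text
time_s: 6.55
tcp_pos: [0.4626, 0.0592, 0.0974]
eef_rot: [-0.0, 0.652, 0.758, 0.001]
contact_force: [-5.3, -1.3, 17.5]
gripper_width: 0.0
grip_force: 8.8
```

```bash
python3 - <<'E'
from h import *
to_tool([.462,.059,.096])
g=grab_frame("side")
c=g["color"].astype(int);m=(c[...,2]>130)&(c[...,1]<80)&(c[...,0]<80);m[:277]=0;m[340:]=0;m[:,:290]=0;m[:,370:]=0
v,u=np.nonzero(m);print(cv2.fitLine(np.c_[u,v].astype(np.float32),cv2.DIST_L2,0,.01,.01).ravel(),u.min(),u.max(),v.min(),v.max())
C=cv2.resize(g["color"][255:310,310:365],None,fx=9,fy=9,interpolation=cv2.INTER_CUBIC)
C=cv2.convertScaleAbs(C,alpha=1.8,beta=0);cv2.imwrite("pics/f.png",C)
E
```

```text
t 6.55 tcp [0.4626 0.0592 0.0974] yaw_y 0.15 z [ 0.001  0.001 -1.   ] delta tool cm [-0.01 -0.06  0.14] F [-5.3 -1.3 17.5] T [-0.21  1.31  0.03] w 0.0 g 8.8
[ 2.5221977e-01 -9.6766996e-01  3.2739240e+02  2.8581012e+02] 324 331 277 296
```

View pics/f.png

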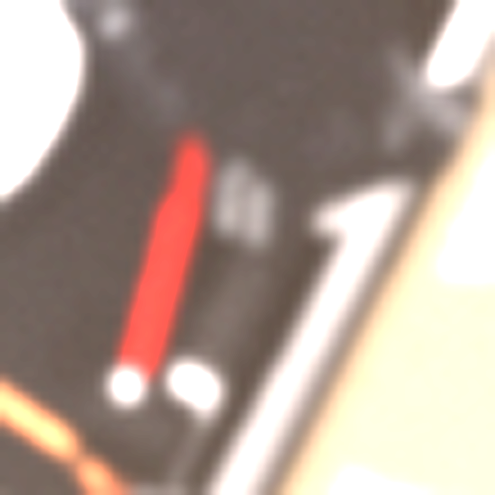

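The fingers shut fully and slid over the top of the rail: the trigger is released and the fingertips press down. I'll check the real fingertip height in the depth data.

```bash
python3 - <<'E'
from h import *
import pickle
g0=pickle.load(open("side.pkl","rb"));g1=grab_frame("side")
for v in range(260,292,2):
    row=[]
    for u in range(326,348,2):
        p=pt(g1,u,v);q=pt(g0,u,v)
        row.append("%3d/%3d/%3d%s"%(*(p*1000).round(),'*' if abs(g1["depth"][v,u]-g0["depth"][v,u])>.012 else ' '))
    print(v,' '.join(row))
E
```

```text
260 497/ 66/189* 485/ 76/213* 465/ 98/258* 459/ 99/264* 454/ 98/267* 448/ 98/271* 445/ 94/269* 440/ 93/272* 437/ 89/269* 433/ 86/269* 431/ 81/265*
262 537/  4/ 65  495/ 60/173* 474/ 83/221* 458/ 99/255* 454/ 97/257* 448/ 97/262* 444/ 96/264* 439/ 94/265* 437/ 89/261* 432/ 87/263* 430/ 81/257*
264 489/ 78/192* 490/ 67/177* 475/ 81/209* 468/ 83/217* 466/ 77/211* 463/ 72/208* 444/ 95/254* 440/ 92/253* 436/ 89/253* 441/ 70/224* 435/ 71/230*
266 489/ 78/182* 485/ 75/183* 475/ 82/200* 469/ 81/203* 465/ 78/204* 463/ 72/197* 457/ 72/204* 447/ 79/220* 442/ 78/224* 441/ 71/216* 436/ 69/218*
268 489/ 78/172* 482/ 79/180* 475/ 82/190* 468/ 83/198* 464/ 79/197* 465/ 68/181* 453/ 78/204* 448/ 77/209* 440/ 80/220* 440/ 71/207* 436/ 69/208*
270 521/ 28/ 67  484/ 76/165* 496/ 48/117  473/ 75/173* 468/ 72/175* 465/ 68/172* 454/ 77/193* 447/ 78/202* 443/ 75/201* 447/ 57/173* 442/ 56/177*
272 519/ 31/ 62  514/ 28/ 64  490/ 56/122  470/ 79/172* 466/ 75/170* 462/ 71/168* 456/ 73/176* 448/ 77/189* 444/ 72/186* 444/ 62/173* 438/ 62/178*
274 516/ 36/ 61  510/ 35/ 65  487/ 60/121  483/ 58/122  469/ 69/149* 46
[... 550 characters left out ...]
/ 81/121  486/ 50/ 64  481/ 48/ 67  460/ 72/121  455/ 71/124  451/ 67/123  447/ 63/121  459/ 30/ 62  455/ 27/ 62 
284 481/ 89/114  474/ 90/123  488/ 57/ 62  483/ 55/ 63  478/ 52/ 65  458/ 76/118  452/ 75/122  449/ 71/120  445/ 65/115  455/ 37/ 66  451/ 32/ 62 
286 475/ 99/124  471/ 94/121  485/ 62/ 60  479/ 61/ 65  458/ 85/120  453/ 83/123  450/ 78/117  446/ 75/118  457/ 44/ 63  452/ 42/ 65  448/ 36/ 59 
288 474/100/117  469/ 98/118  480/ 70/ 67  475/ 67/ 66  455/ 90/119  450/ 88/123* 447/ 84/119  443/ 79/116  452/ 51/ 66  450/ 44/ 58  445/ 42/ 59*
290 468/109/125  467/100/112  478/ 73/ 61  456/ 99/122  450/ 98/125  448/ 92/119  443/ 89/120  455/ 57/ 60  450/ 55/ 62  445/ 52/ 62  441/ 48/ 62
```

>>> carry_out:
  rows:
    - [[0,0,0,0,0,-2,1],[0,0,0,0,0,-2,1],[0,0,0,0,0,-2,1],[0,0,0,0,0,-2,1],[0,0,0,0,0,0,1],[0,0,0,0,0,0,1],[0,0,0,0,0,0,1],[0,0,0,0,0,0,1],[0,0,0,0,0,0,1],[0,0,0,0,0,0,1]]

```text
time_s: 7.9
tcp_pos: [0.4622, 0.0589, 0.176]
eef_rot: [-0.0, 0.652, 0.758, -0.0]
contact_force: [-0.3, -0.2, -0.2]
gripper_width: 0.0003
grip_force: 0.0
```

```bash
python3 - <<'E'
from h import *
import pickle
to_tool([.462,.059,.096])
g0=pickle.load(open("side.pkl","rb"));g1=grab_frame("side")
v,u=np.nonzero((abs(g1["depth"]-g0["depth"])>.02)&(g1["depth"]>0)&(g0["depth"]>0))
P=np.array([pt(g1,a,b) for a,b in zip(u,v)])
s=read_state()["tcp_pos"]
m=(np.hypot(*(P[:,:2]-s[:2]).T)<.07)
for z in np.arange(.12,.34,.01):
    k=m&(abs(P[:,2]-z)<.005)
    if k.sum(): print(z.round(2),k.sum(),P[k].mean(0).round(3),np.ptp(P[k],0).round(3))
E
```

```text
t 7.9 tcp [0.4622 0.0589 0.176 ] yaw_y 0.15 z [-0. -0. -1.] delta tool cm [ 0.02 -0.01  8.  ] F [-0.3 -0.2 -0.2] T [-0.01 -0.02 -0.01] w 0.0003 g 0.0
0.2 5 [0.461 0.07  0.203] [0.018 0.004 0.004]
0.21 22 [0.456 0.069 0.212] [0.023 0.021 0.008]
0.22 25 [0.459 0.069 0.22 ] [0.028 0.021 0.008]
0.23 23 [0.457 0.07  0.23 ] [0.025 0.009 0.01 ]
0.24 25 [0.462 0.071 0.241] [0.04  0.012 0.008]
0.25 67 [0.459 0.068 0.251] [0.073 0.032 0.01 ]
0.26 82 [0.457 0.067 0.259] [0.081 0.034 0.01 ]
0.27 89 [0.462 0.072 0.271] [0.103 0.036 0.01 ]
0.28 82 [0.462 0.073 0.28 ] [0.115 0.025 0.01 ]
0.29 155 [0.453 0.067 0.291] [0.123 0.044 0.01 ]
0.3 94 [0.451 0.068 0.299] [0.113 0.041 0.01 ]
0.31 51 [0.439 0.067 0.309] [0.082 0.038 0.01 ]
0.32 20 [0.433 0.064 0.319] [0.079 0.028 0.01 ]
0.33 32 [0.445 0.087 0.332] [0.062 0.047 0.005]
0.34 81 [0.447 0.087 0.34 ] [0.064 0.045 0.01 ]
```

The depth data shows the real fingertips at z ≈ 0.203 while the reported TCP is 0.176. So the reported TCP lies about 27 mm beyond the real tips. This agrees with the contact on top of the rail. I'll command every height 27 mm lower than the spec implies and watch the contact force.

>>> carry_out:
  rows:
    - [[0,0,0,0,0,0,0],[0,0,0,0,0,0,0],[0,0,0,0,0,0,0],[0,0,0,0,0,0,0],[0,0,0,0,0,0,0],[0,0,0,0,0,2.6,0],[0,0,0,0,0,3,0],[0,0,0,0,0,2,0],[0,0,0,0,0,1.5,0],[0,0,0,0,0,1.4,0]]

```text
time_s: 9.2
tcp_pos: [0.4624, 0.059, 0.0706]
eef_rot: [0.0, 0.652, 0.758, 0.0]
contact_force: [-0.4, 0.9, 1.3]
gripper_width: 0.0853
grip_force: 0.0
```

>>> carry_out:
  rows:
    - [[0,0,0,0,0,0,0.3],[0,0,0,0,0,0,0.5],[0,0,0,0,0,0,0.6],[0,0,0,0,0,0,0.8],[0,0,0,0,0,0,1],[0,0,0,0,0,0,1],[0,0,0,0,0,0,1],[0,0,0,0,0,0,1],[0,0,0,0,0,0,1],[0,0,0,0,0,0,1]]

```text
time_s: 10.45
tcp_pos: [0.4607, 0.0586, 0.0718]
eef_rot: [-0.001, 0.652, 0.758, -0.001]
contact_force: [-10.9, -2.0, 15.9]
gripper_width: 0.0257
grip_force: 40.9
```

```bash
python3 - <<'E'
from h import *
to_tool([.462,.059,.096])
g=grab_frame("side")
c=g["color"].astype(int);m=(c[...,2]>130)&(c[...,1]<80)&(c[...,0]<80);m[:277]=0;m[340:]=0;m[:,:290]=0;m[:,370:]=0
v,u=np.nonzero(m);print(cv2.fitLine(np.c_[u,v].astype(np.float32),cv2.DIST_L2,0,.01,.01).ravel(),u.min(),u.max(),v.min(),v.max())
E
```

```text
t 10.45 tcp [0.4607 0.0586 0.0718] yaw_y 0.15 z [-0.003  0.    -1.   ] delta tool cm [ 0.02  0.13 -2.42] F [-10.9  -2.   15.9] T [-0.47  2.18 -0.23] w 0.0257 g 40.9
[  0.48760343  -0.87306523 330.41974    287.18518   ] 325 337 277 296
```

The trigger is fully squeezed: its image slope matches the prediction, the opening is 26 mm and the grip 41 N. I'll release it, rise, and turn towards the knob.

>>> carry_out:
  rows:
    - [[0,0,0,0,0,0,0],[0,0,0,0,0,0,0],[0,0,0,0,0,0,0],[0,0,0,0,0,0,0],[0,0,0,0,0,0,0],[0,0,0,0,0,0,0],[0,0,0,0,0,0,0],[0,0,0,0,0,-2,0],[0,0,0,0,0,-4,0],[0,0,0,0,0,-5,0]]

```text
time_s: 11.75
tcp_pos: [0.4614, 0.0586, 0.1816]
eef_rot: [-0.0, 0.652, 0.758, -0.001]
contact_force: [0.7, 0.1, 0.4]
gripper_width: 0.0852
grip_force: 0.0
```

>>> carry_out:
  rows:
    - [[0,0,-9.4,0,0,0,0],[0,0,-9.4,0,0,0,0],[0,0,-9.4,0,0,0,0],[0,0,-9.4,0,0,0,0],[0,0,-9.4,0,0,0,0],[0,0,-9.4,0,0,0,0],[0,0,-9.4,0,0,0,0],[0,0,0,1,4.5,0,0],[0,0,0,1,4.5,0,0],[0,0,0,1,4.5,0,0]]

```text
time_s: 13.0
tcp_pos: [0.4695, 0.1984, 0.1811]
eef_rot: [0.0, 0.136, 0.991, 0.0]
contact_force: [0.1, 0.1, 1.1]
gripper_width: 0.0855
grip_force: 0.0
```

>>> carry_out:
  rows:
    - [[0,0,0,0.9,4.2,0,0],[0,0,0,0.9,4.2,0,0],[0,0,0,0.8,3.8,0,0],[0,0,0,0,0,2,0],[0,0,0,0,0,3,0],[0,0,0,0,0,3,0],[0,0,0,0,0,1,0],[0,0,0,0,0,0,0],[0,0,0,0,0,0,0],[0,0,0,0,0,0,0]]

```text
time_s: 14.25
tcp_pos: [0.4778, 0.3219, 0.0921]
eef_rot: [0.001, 0.136, 0.991, 0.001]
contact_force: [-0.7, -0.2, 0.7]
gripper_width: 0.0854
grip_force: 0.0
```

```bash
python3 - <<'E'
from h import *
import pickle
to_tool([.478,.324,.002])
g=grab_frame("side");f=grab_frame("top")
def red(g):
    c=g["color"].astype(int);m=(c[...,2]>130)&(c[...,1]<80)&(c[...,0]<80);m[:260]=0;m[340:]=0;m[:,:290]=0;m[:,370:]=0
    v,u=np.nonzero(m);print(cv2.fitLine(np.c_[u,v].astype(np.float32),cv2.DIST_L2,0,.01,.01).ravel())
red(pickle.load(open("side.pkl","rb")));red(g)
a=cv2.resize(g["color"][320:400,230:330],(400,320),interpolation=cv2.INTER_CUBIC)
b=cv2.resize(f["color"][230:310,120:220],(400,320),interpolation=cv2.INTER_CUBIC)
cv2.imwrite("pics/g.png",cv2.convertScaleAbs(np.hstack([a,b]),alpha=1.4))
E
```

```text
t 14.25 tcp [0.4778 0.3219 0.0921] yaw_y 1.299 z [ 0.001  0.001 -1.   ] delta tool cm [0.05 0.19 9.01] F [-0.7 -0.2  0.7] T [ 0.01 -0.   -0.  ] w 0.0854 g 0.0
[ 2.4853937e-01 -9.6862179e-01  3.2889844e+02  2.8003906e+02]
[ 9.6182150e-01 -2.7367762e-01  3.3035226e+02  2.7184576e+02]
```

View pics/g.png

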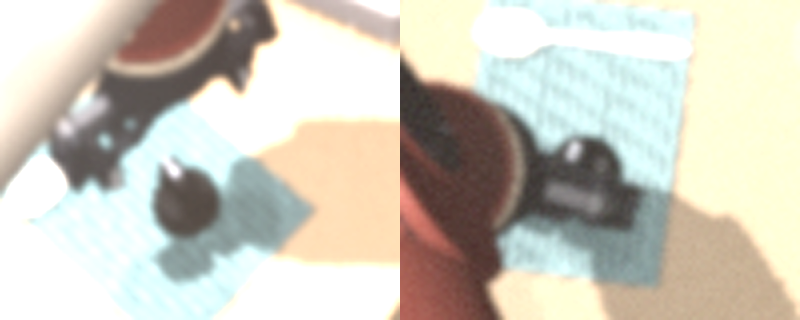

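The trigger is clear of the arm, and the knob stands undisturbed under the open fingers. I'll descend and grip it.

>>> carry_out:
  rows:
    - [[0,0,0,0.05,0.2,1,0],[0,0,0,0,0,2,0],[0,0,0,0,0,2,0],[0,0,0,0,0,2,0],[0,0,0,0,0,1,0],[0,0,0,0,0,0.9,0],[0,0,0,0,0,0,0.5],[0,0,0,0,0,0,0.7],[0,0,0,0,0,0,0.8],[0,0,0,0,0,0,0.85]]

```text
time_s: 15.6
tcp_pos: [0.4775, 0.3238, 0.0024]
eef_rot: [0.0, 0.136, 0.991, 0.0]
contact_force: [0.0, -0.6, 0.0]
gripper_width: 0.0133
grip_force: 0.2
```

>>> carry_out:
  rows:
    - [[0,0,0,0,0,0,0.9],[0,0,0,0,0,0,1],[0,0,0,0,0,0,1],[0,0,0,0,0,0,1],[0,0,0,0,0,0,1],[0,0,0,0,0,0,1],[0,0,0,0,0,0,1],[0,0,0,0,0,0,1],[0,0,0,0,0,0,1],[0,0,0,0,0,0,1]]

```text
time_s: 16.85
tcp_pos: [0.4776, 0.3238, 0.0025]
eef_rot: [0.0, 0.136, 0.991, 0.0]
contact_force: [0.2, -0.7, 5.9]
gripper_width: 0.0118
grip_force: 39.8
```

```bash
python3 - <<'E'
from h import *
to_tool([.478,.324,.002])
E
```

```text
t 16.85 tcp [0.4776 0.3238 0.0025] yaw_y 1.299 z [ 0.     0.001 -1.   ] delta tool cm [-0.03  0.03  0.05] F [ 0.2 -0.7  5.9] T [-0.09  0.17  0.01] w 0.0118 g 39.8
```

The knob is gripped (11.8 mm, 40 N). I'll lift it, turn it, and carry it over the stem.

>>> carry_out:
  rows:
    - [[0,0,0,0,0,-1,1],[0,0,0,0,0,-3,1],[0,0,0,0,0,-4,1],[0,0,0,0,0,-4,1],[0,0,0,0,0,-3.2,1],[0,0,4.2,0,0,0,1],[0,0,4.2,0,0,0,1],[0,0,0,-1.5,-3,0,1],[0,0,0,-2,-4,0,1],[0,0,0,-2,-4,0,1]]
  force: 60

```text
time_s: 18.1
tcp_pos: [0.4826, 0.1992, 0.1542]
eef_rot: [-0.0, 0.208, 0.978, -0.0]
contact_force: [0.5, -0.2, -0.1]
gripper_width: 0.0117
grip_force: 59.3
```

>>> carry_out:
  rows:
    - [[0,0,0,-2,-4,0,1],[0,0,0,-2,-4,0,1],[0,0,0,-2,-4,0,1],[0,0,0,-2,-4,0,1],[0,0,0,-2,-3,0,1],[0,0,0,-1.8,-2.7,0,1],[0,0,0,0,0,0,1],[0,0,0,0,0,0,1],[0,0,0,0,0,0,1],[0,0,0,0,0,0,1]]

```text
time_s: 19.35
tcp_pos: [0.5024, -0.0447, 0.154]
eef_rot: [-0.0, 0.207, 0.978, 0.0]
contact_force: [-0.7, -0.1, -0.4]
gripper_width: 0.0117
grip_force: 59.3
```

```bash
python3 - <<'E'
from h import *
import pickle
to_tool([.503,-.046,.102])
s=read_state()["tcp_pos"]
g0=pickle.load(open("side.pkl","rb"));g1=grab_frame("side");f1=grab_frame("top")
v,u=np.nonzero((abs(g1["depth"]-g0["depth"])>.02)&(g1["depth"]>0)&(g0["depth"]>0))
P=np.array([pt(g1,a,b) for a,b in zip(u,v)])
k=(np.hypot(*(P[:,:2]-s[:2]).T)<.035)&(P[:,2]<s[2]+.03)
print(P[k].min(0).round(4),P[k].max(0).round(4),P[k].mean(0).round(4),k.sum())
for z in np.arange(.15,.2,.005):
    q=k&(abs(P[:,2]-z)<.0025);
    if q.sum()>2: print(z.round(3),q.sum(),P[q].mean(0).round(4),P[q].min(0).round(4),P[q].max(0).round(4))
T=g1["extrinsics"];c=T[:3,:3]@s+T[:3,3];uu,vv=int(g1["cx"]+g1["fx"]*c[0]/-c[2]),int(g1["cy"]-g1["fy"]*c[1]/-c[2])
print(uu,vv)
a=cv2.resize(g1["color"][vv-45:vv+45,uu-50:uu+50],(600,540),interpolation=cv2.INTER_CUBIC)
cv2.imwrite("pics/h.png",cv2.convertScaleAbs(a,alpha=1.5))
E
```

```text
t 19.35 tcp [ 0.5024 -0.0447  0.154 ] yaw_y 1.154 z [-0.  0. -1.] delta tool cm [-0.11 -0.1   5.2 ] F [-0.7 -0.1 -0.4] T [ 0.02  0.04 -0.01] w 0.0117 g 59.3
[ 0.481  -0.0606  0.1547] [ 0.5239 -0.0189  0.184 ] [ 0.4972 -0.0309  0.1681] 126
0.155 10 [ 0.4967 -0.0315  0.1559] [ 0.4818 -0.0606  0.1547] [ 0.5197 -0.0218  0.157 ]
0.16 28 [ 0.4968 -0.0307  0.1605] [ 0.4813 -0.0534  0.1581] [ 0.5235 -0.0189  0.1624]
0.165 22 [ 0.4966 -0.0297  0.1647] [ 0.481  -0.0465  0.1629] [ 0.5213 -0.0203  0.1673]
0.17 20 [ 0.5018 -0.0278  0.1698] [ 0.4846 -0.0381  0.1677] [ 0.5239 -0.0218  0.1725]
0.175 29 [ 0.497  -0.033   0.1742] [ 0.4834 -0.052   0.1725] [ 0.5173 -0.0234  0.1772]
0.18 12 [ 0.4948 -0.0321  0.1787] [ 0.4855 -0.0463  0.1776] [ 0.5144 -0.0257  0.1802]
0.185 5 [ 0.4916 -0.0339  0.1831] [ 0.4877 -0.0459  0.1825] [ 0.4976 -0.0261  0.184 ]
346 237
```

View pics/h.png

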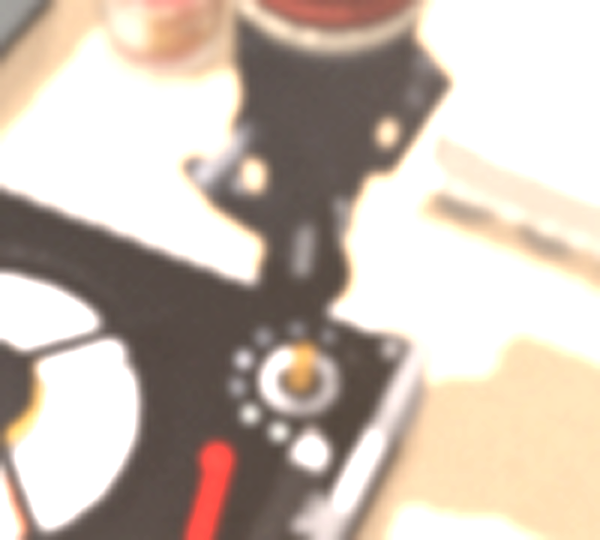

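The knob hangs level in the fingers just above the stem, with the trigger sprung back. Next I'll fit the knob's foot circle to find its in-hand offset from the TCP. That was my last allowed picture.

```bash
python3 - <<'E'
from h import *
import pickle
from scipy.optimize import least_squares
s=read_state()["tcp_pos"]
g0=pickle.load(open("side.pkl","rb"));Q=[]
for i in range(6):
    g1=grab_frame("side")
    v,u=np.nonzero((abs(g1["depth"]-g0["depth"])>.02)&(g1["depth"]>0))
    P=np.array([pt(g1,a,b) for a,b in zip(u,v)]);Q.append(P)
P=np.vstack(Q)
k=(np.hypot(*(P[:,:2]-s[:2]).T)<.04)
w=k&(P[:,2]>.157)&(P[:,2]<.173)
for free in(0,1):
    f=lambda c:np.hypot(P[w,0]-c[0],P[w,1]-c[1])-(c[2] if free else .0225)
    r=least_squares(f,[*s[:2],.0225],loss="soft_l1",f_scale=.001);print(r.x.round(4),np.std(f(r.x)).round(4),w.sum())
for z in np.arange(.152,.184,.003):
    q=k&(abs(P[:,2]-z)<.0015);print(z.round(3),q.sum(),(P[q]-[*r.x[:2],0]).mean(0).round(4))
E
```

```text
[ 0.5052 -0.0457  0.0225] 0.0022 469
[ 0.504  -0.0438  0.0206] 0.0021 469
0.152 7 [-0.0093  0.0154  0.1526]
0.155 35 [-0.011   0.0102  0.1553]
0.158 69 [-0.0076  0.0115  0.1584]
0.161 109 [-0.0078  0.0113  0.1609]
0.164 87 [-0.0066  0.0145  0.1639]
0.167 71 [-0.0073  0.0133  0.1671]
0.17 89 [-0.0056  0.0129  0.17  ]
0.173 103 [-0.0035  0.0115  0.173 ]
0.176 99 [-0.0044  0.0124  0.1757]
0.179 40 [-0.0116  0.0108  0.1787]
0.182 25 [-0.0111  0.0108  0.1822]
```

>>> carry_out:
  rows:
    - [[0,0,0,0.07,-0.1,1,1],[0,0,0,0,0,2,1],[0,0,0,0,0,2,1],[0,0,0,0,0,1,1],[0,0,0,0,0,0.2,1],[0,0,0,0,0,0.2,1],[0,0,0,0,0,0.2,1],[0,0,0,0,0,0,1],[0,0,0,0,0,0,1],[0,0,0,0,0,0,1]]

```text
time_s: 21.0
tcp_pos: [0.5015, -0.0461, 0.0881]
eef_rot: [0.0, 0.208, 0.978, 0.0]
contact_force: [-0.2, 0.1, 0.0]
gripper_width: 0.0116
grip_force: 59.3
```

```bash
python3 - <<'E'
from h import *
to_tool([.5014,-.0453,.0675])
E
```

```text
t 21.0 tcp [ 0.5015 -0.0461  0.0881] yaw_y 1.152 z [ 0.  0. -1.] delta tool cm [0.04 0.07 2.06] F [-0.2  0.1  0. ] T [ 0.04 -0.01 -0.01] w 0.0116 g 59.3
```

>>> carry_out:
  rows:
    - [[0,0,0,0,0,0.1,1],[0,0,0,0,0,0.1,1],[0,0,0,0,0,0.1,1],[0,0,0,0,0,0.1,1],[0,0,0,0,0,0,1],[0,0,0,0,0,0,1],[0,0,0,0,0,0,1],[0,0,0,0,0,0,1],[0,0,0,0,0,0,1],[0,0,0,0,0,0,1]]

```text
time_s: 22.25
tcp_pos: [0.5014, -0.0462, 0.084]
eef_rot: [0.0, 0.208, 0.978, -0.0]
contact_force: [0.2, 0.4, -1.0]
gripper_width: 0.0117
grip_force: 59.3
```

```bash
python3 - <<'E'
from h import *
to_tool([.5014,-.0453,.0675])
E
```

```text
t 22.25 tcp [ 0.5014 -0.0462  0.084 ] yaw_y 1.152 z [-0. -0. -1.] delta tool cm [0.04 0.08 1.65] F [ 0.2  0.4 -1. ] T [-0.   -0.04  0.03] w 0.0117 g 59.3
```

The knob foot is about 5 mm below the stem top with no reaction force, so the stem is entering the bore. I'll continue down.

>>> carry_out:
  rows:
    - [[0,0,0,0,0,0.15,1],[0,0,0,0,0,0.15,1],[0,0,0,0,0,0.15,1],[0,0,0,0,0,0.15,1],[0,0,0,0,0,0.1,1],[0,0,0,0,0,0.1,1],[0,0,0,0,0,0,1],[0,0,0,0,0,0,1],[0,0,0,0,0,0,1],[0,0,0,0,0,0,1]]

```text
time_s: 23.5
tcp_pos: [0.5014, -0.0461, 0.0761]
eef_rot: [0.0, 0.208, 0.978, 0.0]
contact_force: [0.3, 1.1, -1.2]
gripper_width: 0.012
grip_force: 59.3
```

```bash
python3 - <<'E'
from h import *
to_tool([.5014,-.0453,.0675])
E
```

```text
t 23.5 tcp [ 0.5014 -0.0461  0.0761] yaw_y 1.152 z [ 0.  0. -1.] delta tool cm [0.04 0.08 0.86] F [ 0.3  1.1 -1.2] T [-0.04  0.03 -0.01] w 0.012 g 59.3
```

>>> carry_out:
  rows:
    - [[0,0,0,0,0,0.15,1],[0,0,0,0,0,0.1,1],[0,0,0,0,0,0.1,1],[0,0,0,0,0,0.1,1],[0,0,0,0,0,0.1,1],[0,0,0,0,0,0.1,1],[0,0,0,0,0,0.1,1],[0,0,0,0,0,0,1],[0,0,0,0,0,0,1],[0,0,0,0,0,0,1]]

```text
time_s: 24.75
tcp_pos: [0.5015, -0.0461, 0.0688]
eef_rot: [0.0, 0.208, 0.978, 0.0]
contact_force: [-2.5, 0.7, 6.7]
gripper_width: 0.0115
grip_force: 60.2
```

```bash
python3 - <<'E'
from h import *
to_tool([.5014,-.0453,.0675])
E
```

```text
t 24.75 tcp [ 0.5015 -0.0461  0.0688] yaw_y 1.152 z [ 0.  0. -1.] delta tool cm [0.04 0.07 0.13] F [-2.5  0.7  6.7] T [ 0.08  0.6  -0.04] w 0.0115 g 60.2
```

>>> carry_out:
  rows:
    - [[0,0,0,0,0,0.1,1],[0,0,0,0,0,0.1,1],[0,0,0,0,0,0.1,1],[0,0,0,0,0,0,1],[0,0,0,0,0,0,1],[0,0,0,0,0,0,1],[0,0,0,0,0,0,1],[0,0,0,0,0,0,1],[0,0,0,0,0,0,1],[0,0,0,0,0,0,1]]

```text
time_s: 26.0
tcp_pos: [0.5019, -0.0461, 0.067]
eef_rot: [0.0, 0.208, 0.978, 0.001]
contact_force: [-8.2, 1.0, 23.8]
gripper_width: 0.0114
grip_force: 62.8
```

```bash
python3 - <<'E'
from h import *
to_tool([.5014,-.0453,.0675])
E
```

```text
t 26.0 tcp [ 0.5019 -0.0461  0.067 ] yaw_y 1.152 z [ 0.001  0.001 -1.   ] delta tool cm [ 0.08  0.06 -0.05] F [-8.2  1.  23.8] T [ 0.09  1.89 -0.01] w 0.0114 g 62.8
```

The push is 24 N, past the 9 N that brings the stem to its stop. The height matches the fully seated position (reported TCP 0.067, predicted 0.0675) and the grip is 63 N, so I'm handing in.

```bash
python3 -c "
from cell import *
print(close_job())"
```

```text
the job is handed in; nothing more can be done
None
```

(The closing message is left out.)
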